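Feed one brass bar out with the star wheel and put it in the tote

ROBOT

A 6-joint arm with a two-finger parallel gripper is mounted at the origin on the work surface. World frame = base frame: x ahead of the robot, y to its left, z up, the work surface at z = 0. Lengths are in m, angles in rad, forces in N, time in s.
With the tool pointing down it reaches from about 0.325 to 0.775 m from the base axis. Payload 9.3 kg.
Tool frame: the origin (TCP) lies on the centre line of the jaws, within the pads' length; the fingertips stand 14 mm ahead of it and the grasp point (between the pads) lies 5 mm behind it; z points along the fingers, y is the line along which they close (so a half turn about z gives the same grasp; the last joint's range is limited). The gripper opens to 85 mm and grips with 20 to 120 N. Pads are 22 mm wide; open, the fingers measure 114 mm over their backs; the gripper's body (76 mm by 85 mm) begins 54 mm behind the grasp point. The pads swing forward as they close: fully open they stand 13 mm farther back than shut.
Start: joints at [0.978, 0.259, 0.021, 1.334, 0, 1.418], TCP at [0.234, 0.498, 0.245] pointing down, gripper open.
Joint ranges: [-3.04, 3.04], [-0.91, 1.82], [-1.04, 1.36], [-1.92, 1.95], [-1.52, 1.45], [-3.14, 3.14]. Speed limits (rad/s): [2.22, 2.22, 2.79, 3.14, 3.14, 3.14].

INTERFACE

Orientations are given as [roll, pitch, yaw] about the fixed x, y, z axes, in that order (R = Rz(yaw) Ry(pitch) Rx(roll)).
In Python, from station import manip gives the robot as it stands.
- The arm moves only by the tool arm_command, never from a script. Its argument "plan" is one flat list of numbers, 5 for each row, row after row: the opening, from 0 (shut) to 1 (fully open), then the shift along the tool's x, y, z in units of 100 mm (1.0 is 100 mm), then the turn about the tool's z in units of 45 degrees (1.0 is 45 degrees). A call has 1 to 5 rows; each row is the pose to reach, as a shift and turn from the pose commanded when the call began, along the tool's axes at that moment; what a row does not reach only later rows make up. A row lasts 1/12 s, in which the tool goes at most 41.7 mm and 7.16 degrees, less where a joint would pass 70% of its speed; a pose out of reach is approached as far as the arm can. A call with a number of a shift or a turn outside -1 to 1 is refused whole. A call with a gripper value outside its range is refused whole. The fingers move at their own pace and stop on an object; "squeeze" is the grip in N (left out, the last holds). Time passes only in rows, so rows that repeat a pose let the fingers close. It gives the time, the measured TCP pose, the force, the opening and the grip force at its end, in the units of the state.
- manip.get_obs(): the state, without advancing time (a new reading comes with each control period).
- manip.read_camera(name): name is "side" or "top"; returns (picture, depth): 384x512x3 uint8, blue, green, red; 384x512 float32, m along the optical axis (not along the pixel's ray), 0 where there is no reading.
- manip.camera_params(name): a dict with "K" (3x3 intrinsics, pixels), "T" (4x4, takes a point from camera to world coordinates). Camera axes: x right, y down, z forward; pixel columns grow to the right and rows downward; lengths in m; the calibration is good to about 2 mm. A picture is of the moment at which its call begins. camera_params takes no time and is no camera call.
- manip.close_job(): hands the job in; it is judged then, once.
The state is a dict: "t": time; "joint_pos": joint angles; "joint_velocities": joint speeds; "tau": joint torques, N m; "tool_pos": TCP position; "ee_rot": TCP orientation; "ft_force": force on the tool from outside, world axes, zero at the start; "wrist_torque": the same for the moment, N m; "grip_width": finger opening in m; "finger_force": force on a finger pad.
Only numpy, scipy, OpenCV 4.12 (cv2) and the standard library are available. Lean on these libraries where they do the work, as an engineer would, in place of code of your own. Each camera call takes 0.05 s, during which the arm holds its last target. There are 200 camera calls.

TASK

Turn the red-tipped star wheel of the green bar feeder counter-clockwise (seen from above), pushing one spoke after another with the side of the gripper, until the front brass bar drops off the end of the channel into the catch tray; stop there, so that the next bar does not stick out over the channel's end. Then take that bar out of the tray and lay it gently down inside the blue tote. Touch no bar in the channel nor the black pusher, and leave the tin, the jar and the graver where they are.

Things in the scene. Friction and masses are not known exactly. Their poses are not given: they have to be found in the camera images.
- feeder: hand bar feeder, fixed to the bench; origin on the star wheel's vertical axis at bench height; x points from the wheel's open side to its housing, z up. Base plate x -40..160, y -95..205, 12 mm thick. Under the wheel's open half there is only a pillar of radius 26 mm; a fixed green cap of radius 34 mm covers the hub at z 112..122 mm
- housing_top (a point): centre of the top of the feeder's green gear housing, 122 mm above the bench. The housing spans x 18..88, y -88..88 mm in the feeder's frame and swallows the far half of the wheel, so spokes can be pushed only where feeder x < 18 mm
- star_wheel (a joint): wheel angle in rad, growing counter-clockwise from above (on the open side spokes then go from feeder +y to -y); starts at 0.1 to 1.5. 5 spokes; spoke k lies at joint + k*72 deg from the feeder's +x. Stays where left; takes about 3 N at 60 mm radius. 1 rad moves the pusher 9 mm. The front bar tips off at about 5.6 or a little later; the next bar is level with the channel end at about 6.5
- spoke_tip (a point): centre of the red ball, radius 8 mm, at the end of spoke 0, 80 mm from the wheel's axis and 100 mm above the bench. The spokes are level steel rods 10 mm thick, all at this height
- channel_end (a point): middle of the end edge of the channel floor, at x 118, y 105, z 90 mm of the feeder; axes as the feeder's: y points out over the tray. The channel, 195 mm long and 50 mm wide inside, has side rails 12 mm above its floor and is open here. A bar in it has its centre 9 mm above this point
- tray_floor (a point): centre of the floor of the steel catch tray, at x 118, y 154, z 58 mm of the feeder; axes as the feeder's. Open top, inside 116 (x) by 90 mm (y), walls 4 mm thick rising 24 mm above the floor. The channel floor ends at the tray's -y wall, 32 mm above the tray floor
- pusher: black block 44 x 14 x 16 mm in the channel behind the bars, driven by the star wheel; origin at the middle of its front (+y) face's lower edge
- bar_front: brass bar, 46 long (its own x) by 18 by 18 mm, about 0.12 kg, loose; origin at its centre. First in the channel, lying across it, to be fed out and collected; it may land in the tray on any of its long sides, most often near the channel end
- bar_mid: brass bar, 46 long (its own x) by 18 by 18 mm, about 0.12 kg, loose; origin at its centre. Second in the channel, stays in it
- bar_rear: brass bar, 46 long (its own x) by 18 by 18 mm, about 0.12 kg, loose; origin at its centre. Third in the channel, next to the pusher, stays in it
- tote: blue open plastic tote, 130 (x) x 150 (y) x 45 mm high, walls and floor 5 mm, loose, 0.7 kg; origin at the centre of its underside, z up
- tin: closed flat tin, green with yellow lid, 94 x 124 x 42 mm; origin at the centre of its underside; bystander
- jar: amber glass jar with cap, radius 30, height 85 mm; origin at the centre of its underside; bystander
- graver: wood-handled graver, 150 mm long, lying on the bench along its own x; bystander

How it is judged:
By the outcome, as a careful person would: the job done as asked, in the order asked, and still so for the second after the job is handed in, with the robot touching nothing.
It also fails if it takes over 67 s, if anything falls off the work surface, if the arm or the gripper's body presses on something with over 40 N, if the wrist force passes 120 N, or if a joint passes its speed limit or range.

## Working session

There is one attempt and no reset: what is moved stays moved. The work goes in short steps, Python scripts to look and compute and a tool call to move; the robot and the scene stay as the last step left them, time stands still between calls to the robot, and variables do not carry over. Pictures are saved under pics/ and viewed, at most 10 in all, crops included, and the job is handed in when it is done.

Besides the shell and the picture viewer there is one more tool, called after "Emit:" as name(argument=value, ...), one argument or row to a line, values as JSON. arm_command: Moves the arm, as the interface text tells. Shifts and turns lie within -1 to 1; 1 stands for 100 mm of shift or 45 degrees of turn. Its arguments: {"type":"object","properties":{"plan":{"type":"array","items":{"type":"number"}},"squeeze":{"type":"number"}},"required":["plan"]}

```bash
ls; mkdir -p pics; cat > h.py <<'E'
import numpy as np, cv2
from station import manip
def P(c):
    p=manip.camera_params(c); return np.array(p["K"]),np.array(p["T"])
def cloud(c,d):
    K,T=P(c); v,u=np.mgrid[:d.shape[0],:d.shape[1]]
    X=np.stack([(u-K[0,2])/K[0,0]*d,(v-K[1,2])/K[1,1]*d,d,np.ones_like(d)],-1)
    return (X@T.T)[...,:3]
def ray(c,u,v,z):
    K,T=P(c); r=T[:3,:3]@np.linalg.inv(K)@[u,v,1]; o=T[:3,3]
    return o+r*(z-o[2])/r[2]
def proj(c,p):
    K,T=P(c); q=K@(T[:3,:3].T@(np.asarray(p)-T[:3,3])); return q[:2]/q[2]
E
python3 - <<'E'
from h import *
for c in("top","side"):
    im,d=manip.read_camera(c); cv2.imwrite(f"pics/{c}0.png",im); np.save(f"{c}0.npy",d)
    K,T=P(c); print(c,K.round(1).tolist(),T.round(3).tolist())
print(manip.get_obs())
E
```

```text
pics
top [[422.5, 0.0, 259.7], [0.0, 422.5, 200.6], [0.0, 0.0, 1.0]] [[0.014, -0.982, 0.19, 0.338], [-1.0, -0.014, -0.003, 0.004], [0.006, -0.19, -0.982, 1.227], [0.0, 0.0, 0.0, 1.0]]
side [[462.6, 0.0, 263.2], [0.0, 462.6, 189.6], [0.0, 0.0, 1.0]] [[-1.0, -0.012, -0.0, 0.546], [-0.008, 0.75, -0.661, 0.769], [0.008, -0.661, -0.75, 0.976], [0.0, 0.0, 0.0, 1.0]]
{'t': 0.1, 'joint_pos': array([ 9.78379865e-01,  2.59143886e-01,  2.08367430e-02,  1.33370107e+00,
       -9.67945601e-06,  1.41817716e+00]), 'joint_velocities': array([-0.00051004, -0.00145341,  0.00138424,  0.00012775,  0.00093903,
        0.00082718]), 'tau': array([ 3.75064192e-03, -5.56695700e+01,  3.45068872e+01,  1.16865418e-02,
       -2.08286842e-04, -6.47779558e-06]), 'tool_pos': array([0.23404932, 0.49745596, 0.24472191]), 'ee_rot': array([-3.14039339e+00, -1.74672435e-04,  2.70179526e+00]), 'ft_force': array([-0.06254131, -0.18879342, -1.05887903]), 'wrist_torque': array([-0.02252646, -0.04224254,  0.03015806]), 'finger_force': 0.0, 'grip_width': 0.08548457567344386}
```

View pics/top0.png

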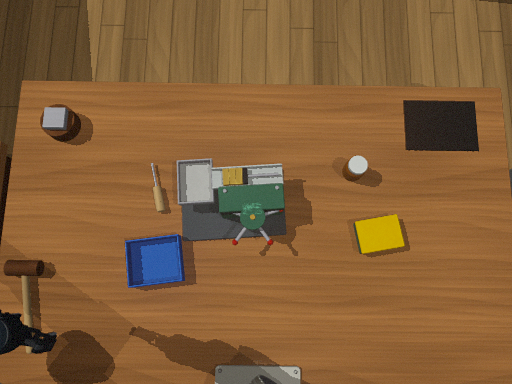

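View pics/side0.png

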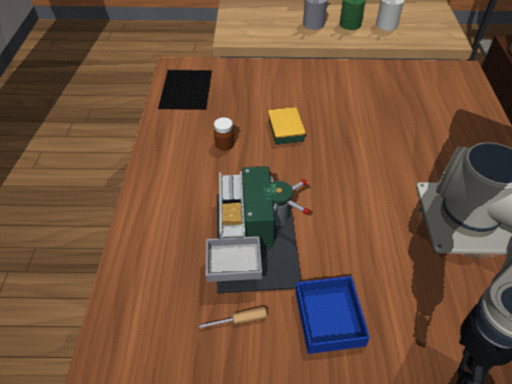

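The top view shows the wheel hub at about (252,216), red tips at (235,242) and (270,242), bars at (232,176), the tray at (195,181) and the tote at (155,261). The side view agrees with this.

```bash
python3 - <<'E'
from h import *
for c in("top","side"):
    im=cv2.imread(f"pics/{c}0.png"); d=np.load(f"{c}0.npy"); X=cloud(c,d); h=cv2.cvtColor(im,cv2.COLOR_BGR2HSV)
    H,S,V=cv2.split(h)
    red=(((H<6)|(H>172))&(S>170)&(V>110)&(X[...,2]>.06)&(X[...,2]<.14)).astype(np.uint8)
    n,l,st,ce=cv2.connectedComponentsWithStats(red)
    for i in range(1,n):
        if st[i,4]>4: print(c,"red",ce[i].round(1),st[i,4],ray(c,*ce[i],.103).round(4))
    g=((H>60)&(H<95)&(S>80)&(abs(X[...,2]-.122)<.006)).astype(np.uint8)
    n,l,st,ce=cv2.connectedComponentsWithStats(g)
    for i in range(1,n):
        if st[i,4]>80:
            p=X[l==i]; r=cv2.minAreaRect((p[:,:2]*1000).astype(np.float32)); print(c,"green",st[i],p[:,2].mean().round(4),r)
    b=((H>105)&(H<130)&(S>150)&(V>60)).astype(np.uint8)
    m=(b>0)&(abs(X[...,2]-.045)<.006); 
    if m.sum(): print(c,"tote",cv2.minAreaRect((X[m][:,:2]*1000).astype(np.float32)))
    br=((H>15)&(H<30)&(S>120)&(abs(X[...,2]-.108)<.006)).astype(np.uint8)
    if br.sum(): p=X[br>0]; print(c,"bars",br.sum(),p[:,2].mean(),cv2.minAreaRect((p[:,:2]*1000).astype(np.float32)))
im=cv2.imread("pics/top0.png")[140:290,110:310]; cv2.imwrite("pics/c0.png",cv2.resize(im,None,fx=4,fy=4,interpolation=cv2.INTER_CUBIC))
E
```

```text
top red [234.1 241.8] 19 [0.4425 0.067  0.103 ]
top red [270.  241.8] 21 [ 0.4439 -0.0283  0.103 ]
top green [ 218  184   67   45 1889] 0.1221 ((535.4229125976562, 22.700851440429688), (116.58785247802734, 173.33056640625), 4.518918514251709)
top tote ((393.9141845703125, 293.4735107421875), (129.27932739257812, 149.8433074951172), 8.35936164855957)
top bars 325 0.10759812566412076 ((622.075927734375, 75.69837951660156), (45.761817932128906, 54.83517837524414), 5.131961822509766)
side red [303.7 181.3] 15 [ 0.4427 -0.0302  0.103 ]
side red [305.8 210.6] 26 [0.4423 0.0659 0.103 ]
side green [ 243  167   49   56 1796] 0.1236 ((535.447998046875, 25.11810302734375), (117.56900024414062, 174.3395538330078), 4.049386978149414)
side tote ((394.95684814453125, 294.41839599609375), (128.5128173828125, 151.82608032226562), 7.966829776763916)
side bars 367 0.10911494924081779 ((622.1719360351562, 76.04191589355469), (43.87577819824219, 60.66994094848633), 4.369740009307861)
```

View pics/c0.png

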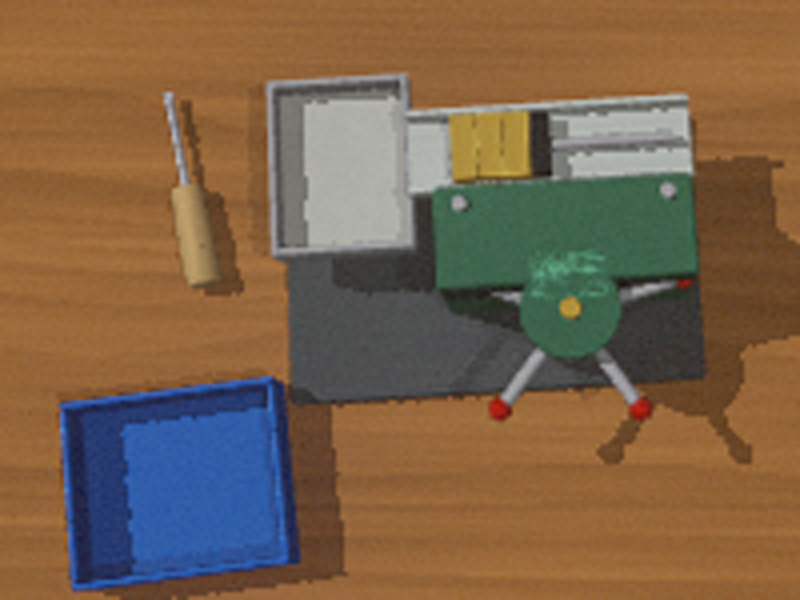

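Emit:
arm_command(
  plan=[0,-0.2,-0.14,0,-0.13,0,-0.4,-0.28,0,-0.26,0,-0.6,-0.42,0,-0.4,0,-0.8,-0.56,0,-0.53,0,-1.0,-0.7,0,-0.66],
)

```text
t: 0.52
tool_pos: [0.295, 0.3907, 0.2449]
ee_rot: [-3.141, -0.001, -3.058]
ft_force: [0.1, -0.0, -0.2]
grip_width: 0.0253
finger_force: 0.0
```

```bash
cat >> h.py <<'E'
O=np.array([.508,.0205]); YAW=np.radians(4.5)
c_,s_=np.cos(YAW),np.sin(YAW); RF=np.array([[c_,-s_],[s_,c_]])
def where():
    o=manip.get_obs(); print("t",round(o["t"],2),"feeder mm",((o["tool_pos"][:2]-O)@RF*1000).round(1),"z",o["tool_pos"][2].round(4),"yaw",np.degrees(o["ee_rot"]).round(2),"w",o["grip_width"].round(4),"F",np.round(o["ft_force"],1))
def wheel(tag):
    out=[]
    for c in("top","side"):
        im,d=manip.read_camera(c); cv2.imwrite(f"pics/{tag}{c}.png",im); X=cloud(c,d); H,S,V=cv2.split(cv2.cvtColor(im,cv2.COLOR_BGR2HSV))
        red=(((H<6)|(H>172))&(S>170)&(V>100)&(X[...,2]>.06)&(X[...,2]<.14)).astype(np.uint8)
        n,l,st,ce=cv2.connectedComponentsWithStats(red)
        for i in range(1,n):
            if st[i,4]>6:
                f=(ray(c,*ce[i],.103)[:2]-O)@RF; r=np.hypot(*f)*1000
                if 70<r<90: print(c,"spoke deg",np.degrees(np.arctan2(f[1],f[0])).round(1)%360,"r",r.round(1))
        br=(H>15)&(H<30)&(S>110)
        for nm,m in(("chan",br&(abs(X[...,2]-.108)<.006)),("tray",br&(X[...,2]>.05)&(X[...,2]<.1))):
            p=(X[m][:,:2]-O)@RF*1000; z=X[m][:,2]; k=(abs(p[:,0]-118)<62)&(p[:,1]>0)&(p[:,1]<205); p=p[k]; z=z[k]
            if len(p)>15:
                r=cv2.minAreaRect(p.astype(np.float32)); print(c,nm,len(p),"y",np.percentile(p[:,1],[1,99]).round(1),"z",np.median(z).round(3),np.round(r[0],1),np.round(r[1],1),round(r[2],1))
E
python3 - <<'E'
from h import *
where()
E
```

```text
Traceback (most recent call last):
  File "h.py", line 17, in where
    o=manip.get_obs(); print("t",round(o["t"],2),"feeder mm",((o["tool_pos"][:2]-O)@RF*1000).round(1),"z",o["tool_pos"][2].round(4),"yaw",np.degrees(o["ee_rot"]).round(2),"w",o["grip_width"].round(4),"F",np.round(o["ft_force"],1))
                                                                                                                                                                               ^^^^^^^^^^^^^^^^^^^^^
AttributeError: 'float' object has no attribute 'round'
```

Emit:
arm_command(
  plan=[0,-0.17,-0.33,0.1,0,0,-0.34,-0.67,0.2,0,0,-0.5,-1.0,0.3,0],
)

```text
t: 0.77
tool_pos: [0.3529, 0.2945, 0.2148]
ee_rot: [-3.142, 0.0, -3.062]
ft_force: [0.5, 0.5, -0.8]
grip_width: -0.0001
finger_force: 0.0
```

Emit:
arm_command(
  plan=[0,-0.17,-0.33,0.1,0,0,-0.34,-0.67,0.2,0,0,-0.5,-1.0,0.3,0],
)

```text
t: 1.02
tool_pos: [0.4107, 0.1984, 0.1848]
ee_rot: [-3.142, 0.0, -3.063]
ft_force: [0.2, 1.2, -0.6]
grip_width: 0.0003
finger_force: 0.0
```

Emit:
arm_command(
  plan=[0,-0.17,-0.33,0.1,0,0,-0.34,-0.67,0.2,0,0,-0.5,-1.0,0.3,0],
)

```text
t: 1.27
tool_pos: [0.4685, 0.1026, 0.1547]
ee_rot: [-3.142, -0.0, -3.063]
ft_force: [0.2, 1.1, -0.1]
grip_width: 0.0002
finger_force: 0.0
```

Emit:
arm_command(
  plan=[0,-0.19,-0.29,0.05,0,0,-0.19,-0.29,0.05,0,0,-0.19,-0.29,0.05,0],
)

```text
t: 1.52
tool_pos: [0.4896, 0.0755, 0.1494]
ee_rot: [3.141, -0.002, -3.066]
ft_force: [-0.8, 0.6, 0.7]
grip_width: -0.0001
finger_force: 0.0
```

```bash
sed -i 's/o\["grip_width"\].round(4)/round(float(o["grip_width"]),4)/' h.py
python3 - <<'E'
from h import *
where(); wheel("a")
E
```

```text
t 1.52 feeder mm [-14.1  56.3] z 0.1494 yaw [ 1.7999e+02 -1.0000e-01 -1.7569e+02] w -0.0001 F [-0.8  0.6  0.7]
top spoke deg 213.1 r 82.0
side spoke deg 140.2 r 80.6
side chan 383 y [16.7 75.7] z 0.11 [118.4  45.1] [61.9 43.8] 89.2
side tray 21 y [71.9 75.7] z 0.098 [118.5  73.9] [40.5  3.4] 2.4
```

Emit:
arm_command(
  plan=[0,0,0,0.35,0,0,0,0,0.55,0,0,0.08,-0.03,0.55,0,0,0.15,-0.06,0.55,0,0,0.27,-0.15,0.55,0],
)

```text
t: 2.03
tool_pos: [0.4639, 0.0613, 0.0964]
ee_rot: [3.141, 0.003, -3.061]
ft_force: [6.5, 2.8, -1.1]
grip_width: -0.0001
finger_force: 3.0
```

Emit:
arm_command(
  plan=[0,0.09,-0.12,0,0,0,0.15,-0.26,0,0,0,0.17,-0.41,0,0,0,0.15,-0.56,0,0,0,0.12,-0.66,0,0],
)

```text
t: 2.45
tool_pos: [0.4561, -0.0064, 0.097]
ee_rot: [3.14, 0.002, -3.062]
ft_force: [-0.6, 6.0, -0.2]
grip_width: 0.0002
finger_force: 2.4
```

```bash
python3 - <<'E'
from h import *
where(); wheel("b")
E
```

```text
t 2.45 feeder mm [-53.9 -22.7] z 0.097 yaw [ 1.7991e+02  1.1000e-01 -1.7542e+02] w 0.0002 F [-0.6  6.  -0.2]
top chan 323 y [31.8 85.4] z 0.108 [117.8  58.6] [45.8 54.3] 0.2
side spoke deg 150.7 r 80.6
side spoke deg 80.3 r 81.7
side chan 383 y [29.9 87.9] z 0.11 [118.2  58.6] [44.5 59.9] 0.8
side tray 23 y [83.2 88.2] z 0.098 [117.8  85.6] [ 5.  42.5] 88.7
```

Emit:
arm_command(
  plan=[0,0,0.05,-0.2,0,0,0,0.1,-0.55,0,0,-0.14,0.44,-0.55,0,0,-0.28,0.77,-0.55,0,0,-0.28,0.77,-0.2,0],
)

```text
t: 2.97
tool_pos: [0.4832, 0.0766, 0.1215]
ee_rot: [-3.141, 0.014, -3.06]
ft_force: [1.3, -0.4, -0.4]
grip_width: 0.0002
finger_force: 0.0
```

Emit:
arm_command(
  plan=[0,0,0,0.2,0,0,0.13,-0.08,0.2,0,0,0.23,-0.19,0.2,0,0,0.3,-0.33,0.2,0,0,0.33,-0.48,0.2,0],
)

```text
t: 3.38
tool_pos: [0.4488, 0.0232, 0.0962]
ee_rot: [3.14, 0.002, -3.061]
ft_force: [2.9, 6.7, -1.3]
grip_width: 0.0002
finger_force: 3.3
```

Emit:
arm_command(
  plan=[0,0,-0.15,0,0,0,-0.05,-0.29,0,0,0,-0.11,-0.4,0,0],
)

```text
t: 3.63
tool_pos: [0.4626, -0.0164, 0.0961]
ee_rot: [3.14, 0.0, -3.062]
ft_force: [-1.1, 6.2, -0.0]
grip_width: -0.0001
finger_force: 2.5
```

```bash
python3 - <<'E'
from h import *
where(); wheel("c")
E
```

```text
t 3.63 feeder mm [-48.2 -33.2] z 0.0961 yaw [ 1.7990e+02  1.0000e-02 -1.7544e+02] w -0.0001 F [-1.1  6.2 -0. ]
top spoke deg 85.6 r 80.3
top chan 322 y [44.7 98.6] z 0.108 [117.9  71.4] [55.  45.1] 89.8
side spoke deg 161.2 r 80.9
side spoke deg 89.0 r 80.6
side chan 388 y [ 42.9 101.1] z 0.11 [118.1  72.5] [44.4 61.4] 1.1
side tray 27 y [ 97.2 101.9] z 0.098 [118.1  99. ] [42.2  4.1] 4.0
```

Emit:
arm_command(
  plan=[0,0,0.05,-0.2,0,0,0,0.1,-0.55,0,0,-0.07,0.46,-0.55,0,0,-0.13,0.82,-0.55,0,0,-0.13,0.82,-0.2,0],
)

```text
t: 4.15
tool_pos: [0.4731, 0.0704, 0.121]
ee_rot: [-3.141, 0.012, -3.059]
ft_force: [0.9, -1.1, -0.7]
grip_width: 0.0003
finger_force: 0.0
```

Emit:
arm_command(
  plan=[0,0,0,0.2,0,0,0.11,-0.1,0.2,0,0,0.19,-0.23,0.2,0,0,0.24,-0.37,0.2,0,0,0.24,-0.52,0.2,0],
)

```text
t: 4.57
tool_pos: [0.4488, 0.0126, 0.0964]
ee_rot: [3.14, 0.001, -3.061]
ft_force: [2.2, 8.8, -1.8]
grip_width: -0.0004
finger_force: 3.1
```

Emit:
arm_command(
  plan=[0,-0.01,-0.08,0,0,0,-0.03,-0.15,0,0,0,-0.06,-0.21,0,0,0,-0.09,-0.26,0,0,0,-0.13,-0.32,0,0],
)

```text
t: 4.98
tool_pos: [0.4651, -0.019, 0.0959]
ee_rot: [3.141, -0.0, -3.063]
ft_force: [-0.7, 4.9, -0.4]
grip_width: 0.0002
finger_force: 2.0
```

```bash
python3 - <<'E'
from h import *
where(); wheel("d")
E
```

```text
t 4.98 feeder mm [-45.8 -36. ] z 0.0959 yaw [ 1.7997e+02 -1.0000e-02 -1.7549e+02] w 0.0002 F [-0.7  4.9 -0.4]
top spoke deg 89.5 r 80.4
top chan 327 y [ 57.  110.1] z 0.108 [117.8  83.1] [54.4 46. ] 89.0
side spoke deg 163.9 r 80.6
side spoke deg 91.4 r 80.8
side chan 392 y [ 54.5 112.9] z 0.109 [117.6  83.3] [44.3 60.6] 1.9
side tray 26 y [108.5 112.9] z 0.097 [118.4 110.5] [41.7  4.5] 0.7
```

Emit:
arm_command(
  plan=[0,-0.035,-0.04,0,0,0,-0.07,-0.07,0,0,0,-0.1,-0.095,0,0,0,-0.1,-0.095,0,0],
)

```text
t: 5.42
tool_pos: [0.4768, -0.0281, 0.0952]
ee_rot: [-3.141, -0.0, -3.063]
ft_force: [-1.8, 1.3, -0.2]
grip_width: 0.0003
finger_force: 0.9
```

```bash
python3 - <<'E'
from h import *
where(); wheel("e")
E
```

```text
t 5.42 feeder mm [-34.9 -46.1] z 0.0952 yaw [-179.98   -0.   -175.5 ] w 0.0003 F [-1.8  1.3 -0.2]
top spoke deg 104.9 r 79.6
top chan 325 y [ 59.2 112.7] z 0.108 [117.5  86.1] [45.4 54.4] 1.2
side spoke deg 177.1 r 81.1
side spoke deg 104.8 r 80.2
side chan 392 y [ 57.7 114.9] z 0.109 [117.8  86.2] [44.2 58.9] 2.6
side tray 30 y [111.2 114.4] z 0.097 [118.5 112.9] [ 3.2 41.8] 89.9
```

Emit:
arm_command(
  plan=[0,-0.02,-0.015,0,0,0,-0.035,-0.025,0,0,0,-0.05,-0.035,0,0,0,-0.05,-0.035,0,0,0,-0.05,-0.035,0,0],
)

```text
t: 5.93
tool_pos: [0.4817, -0.031, 0.0952]
ee_rot: [-3.141, -0.0, -3.063]
ft_force: [-1.6, 1.4, -1.3]
grip_width: -0.0001
finger_force: 1.0
```

```bash
python3 - <<'E'
from h import *
where(); wheel("f")
E
```

```text
t 5.93 feeder mm [-30.3 -49.3] z 0.0952 yaw [-1.7998e+02 -1.0000e-02 -1.7550e+02] w -0.0001 F [-1.6  1.4 -1.3]
top spoke deg 110.4 r 80.4
top chan 322 y [ 60.6 113.4] z 0.108 [117.4  86.9] [52.7 45.7] 87.7
side spoke deg 182.3 r 80.9
side spoke deg 110.4 r 80.5
side chan 396 y [ 58.1 115.6] z 0.109 [117.7  86.2] [44.6 59.9] 1.9
side tray 31 y [101.3 116.5] z 0.097 [123.8 112.3] [15.2 45.2] 68.3
```

Emit:
arm_command(
  plan=[0,-0.02,-0.012,0,0,0,-0.035,-0.02,0,0,0,-0.05,-0.028,0,0,0,-0.05,-0.028,0,0,0,-0.05,-0.028,0,0],
)

```text
t: 6.45
tool_pos: [0.4871, -0.0335, 0.0953]
ee_rot: [-3.141, 0.0, -3.063]
ft_force: [-1.2, 1.7, -1.2]
grip_width: 0.0004
finger_force: 0.9
```

```bash
python3 - <<'E'
from h import *
where(); wheel("g")
E
```

```text
t 6.45 feeder mm [-25.1 -52.2] z 0.0953 yaw [-1.7998e+02  2.0000e-02 -1.7551e+02] w 0.0004 F [-1.2  1.7 -1.2]
top spoke deg 115.5 r 79.7
top chan 326 y [ 60.8 113.8] z 0.108 [118.3  87.5] [54.3 46.2] 90.0
side spoke deg 262.3 r 83.6
side spoke deg 187.8 r 81.4
side spoke deg 115.8 r 80.3
side chan 398 y [ 60.  117.2] z 0.11 [118.2  88.3] [58.9 44.7] 89.8
side tray 33 y [102.3 117.1] z 0.097 [121.3 114.1] [16.5 49.5] 70.3
```

Emit:
arm_command(
  plan=[0,-0.02,-0.009,0,0,0,-0.035,-0.016,0,0,0,-0.05,-0.022,0,0,0,-0.05,-0.022,0,0,0,-0.05,-0.022,0,0],
)

```text
t: 6.97
tool_pos: [0.4922, -0.0353, 0.0953]
ee_rot: [-3.141, 0.0, -3.063]
ft_force: [-1.8, 0.4, -1.9]
grip_width: -0.0
finger_force: 0.9
```

```bash
python3 - <<'E'
from h import *
where(); wheel("h")
E
```

```text
t 6.97 feeder mm [-20.1 -54.4] z 0.0953 yaw [-1.7998e+02  2.0000e-02 -1.7550e+02] w -0.0 F [-1.8  0.4 -1.9]
top spoke deg 121.2 r 80.4
top chan 245 y [ 61.6 118.7] z 0.108 [117.6  89.9] [57.8 45.5] 87.5
top tray 82 y [ 65.  124.2] z 0.097 [117.7  93.8] [44.4 62.2] 0.6
side spoke deg 266.4 r 83.9
side spoke deg 193.1 r 81.2
side spoke deg 121.0 r 80.1
side chan 276 y [59.3 99.4] z 0.109 [118.3  78.7] [42.2 44.8] 88.5
side tray 186 y [ 95.8 136.4] z 0.08 [117.8 115.9] [41.7 44. ] 88.0
```

Emit:
arm_command(
  plan=[0,0.03,0.03,0,0,0,0.05,0.05,-0.3,0,0.5,0.05,0.05,-0.7,0],
)

```text
t: 7.32
tool_pos: [0.4847, -0.03, 0.1638]
ee_rot: [3.14, -0.005, -3.063]
ft_force: [2.1, -0.3, 0.6]
grip_width: 0.0104
finger_force: 0.0
```

```bash
python3 - <<'E'
from h import *
where(); wheel("i")
im=np.hstack([cv2.resize(cv2.imread("pics/itop.png")[145:235,165:265],None,fx=4,fy=4,interpolation=cv2.INTER_CUBIC),cv2.resize(cv2.imread("pics/iside.png")[190:280,190:290],None,fx=4,fy=4,interpolation=cv2.INTER_CUBIC)]); cv2.imwrite("pics/i.png",im)
E
```

```text
t 7.32 feeder mm [-27.1 -48.5] z 0.1638 yaw [ 179.92   -0.29 -175.51] w 0.0104 F [ 2.1 -0.3  0.6]
top spoke deg 121.3 r 80.7
top chan 221 y [61.5 96.9] z 0.108 [118.2  79.6] [46.8 36.4] 1.2
top tray 109 y [ 68.4 140.1] z 0.076 [117.8 103.3] [44.8 75.2] 0.2
side spoke deg 265.0 r 84.3
side spoke deg 192.6 r 81.2
side spoke deg 121.4 r 79.8
side chan 277 y [59.3 99.4] z 0.109 [118.2  79.6] [41.  44.6] 89.1
side tray 199 y [ 96.6 142.7] z 0.077 [117.7 119.6] [47.6 42.9] 89.8
```

View pics/i.png

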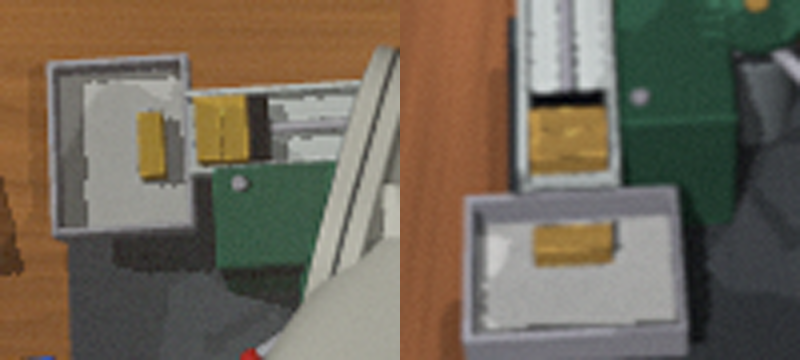

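The front bar lies flat in the tray, at about (150,145) in the left crop. The mid and rear bars are still in the channel, with the mid bar's front about 8 mm short of its end.

```bash
cat > bar.py <<'E'
from h import *
import sys
for c in("top","side"):
    im,d=manip.read_camera(c); X=cloud(c,d); H,S,V=cv2.split(cv2.cvtColor(im,cv2.COLOR_BGR2HSV))
    m=((H>15)&(H<30)&(S>110)&(X[...,2]>.066)&(X[...,2]<.088)).astype(np.uint8)
    p=(X[...,:2]-O)@RF*1000; m&=((abs(p[...,0]-118)<60)&(p[...,1]>108)&(p[...,1]<200)).astype(np.uint8)
    # top-face pixels only
    t=(m>0)&(abs(X[...,2]-np.percentile(X[m>0][:,2],80))<.004)
    v,u=np.nonzero(t); q=np.array([(ray(c,a,b,.076)[:2]-O)@RF*1000 for a,b in zip(u,v)],np.float32)
    print(c,len(q),"z",np.median(X[t][:,2]).round(4),np.round(cv2.minAreaRect(q)[0],1),np.round(cv2.minAreaRect(q)[1],1),round(cv2.minAreaRect(q)[2],1),"mean",q.mean(0).round(1))
where()
E
python3 bar.py
```

```text
top 81 z 0.0763 [117.9 133.2] [16.8 43.4] 87.7 mean [117.4 131.9]
side 112 z 0.0778 [117.4 133.4] [42.5 17.7] 1.2 mean [117.9 133.2]
t 7.52 feeder mm [-24.5 -49.4] z 0.1666 yaw [-179.92    0.2  -175.5 ] w 0.0407 F [-0.3  0.  -1.1]
```

Emit:
arm_command(
  plan=[0.5,0,0,-0.25,0,0.6,-0.24,0.3,-0.25,0,0.7,-0.48,0.61,-0.25,0,0.7,-0.71,0.91,-0.25,0],
)

```text
t: 7.85
tool_pos: [0.5508, 0.0666, 0.1898]
ee_rot: [-3.141, 0.0, -3.065]
ft_force: [0.8, -1.0, 1.0]
grip_width: 0.0596
finger_force: 0.0
```

Emit:
arm_command(
  plan=[0.7,-0.24,0.3,0,0,0.7,-0.48,0.61,0,0,0.7,-0.71,0.91,0,0],
)

```text
t: 8.1
tool_pos: [0.6144, 0.1638, 0.1889]
ee_rot: [-3.141, -0.001, -3.063]
ft_force: [0.7, -0.8, 0.1]
grip_width: 0.06
finger_force: 0.0
```

Emit:
arm_command(
  plan=[0.7,0,0,0,-0.15,0.7,0,0,0,-0.3,0.7,0,0,0,-0.45,0.7,0,0,0,-0.6,0.7,0,0,0,-0.75],
)

```text
t: 8.52
tool_pos: [0.6136, 0.1622, 0.1887]
ee_rot: [3.141, -0.002, -2.468]
ft_force: [-0.5, 0.2, -0.8]
grip_width: 0.0593
finger_force: 0.0
```

Emit:
arm_command(
  plan=[0.7,0,0,0,-0.15,0.7,0,0,0,-0.3,0.7,0,0,0,-0.45,0.7,0,0,0,-0.6,0.7,0,0,0,-0.75],
)

```text
t: 8.93
tool_pos: [0.6136, 0.162, 0.1889]
ee_rot: [3.14, -0.001, -1.879]
ft_force: [-0.3, 0.2, 0.0]
grip_width: 0.0597
finger_force: 0.0
```

Emit:
arm_command(
  plan=[0.7,0,0,0,-0.15,0.7,0,0,0,-0.3,0.7,0,0,0,-0.45,0.7,0,0,0,-0.5,0.7,0,0,0,-0.5],
)

```text
t: 9.35
tool_pos: [0.6136, 0.162, 0.1889]
ee_rot: [3.14, -0.0, -1.49]
ft_force: [-0.3, 0.4, -0.9]
grip_width: 0.0596
finger_force: 0.0
```

```bash
python3 - <<'E'
from h import *
where()
im,d=manip.read_camera("side"); cv2.imwrite("pics/j.png",cv2.resize(im[120:300,160:340],None,fx=3,fy=3,interpolation=cv2.INTER_CUBIC))
E
```

```text
t 9.35 feeder mm [116.4 132.8] z 0.1889 yaw [ 1.7991e+02 -1.0000e-02 -8.5400e+01] w 0.0596 F [-0.3  0.4 -0.9]
```

View pics/j.png

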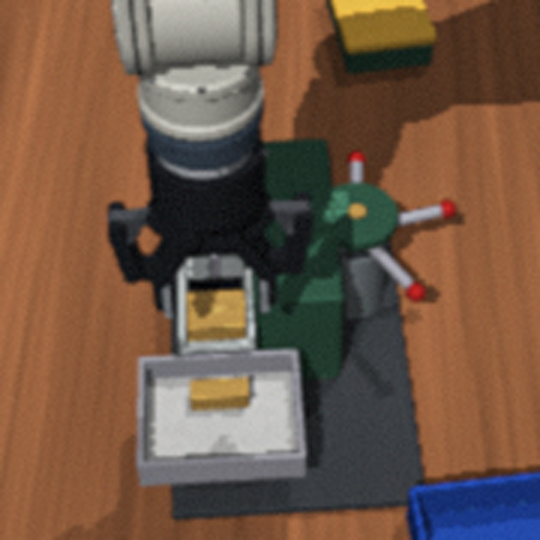

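The bar lies square between the open fingers, at about (220,390) in the crop. I'm descending to it.

Emit:
arm_command(
  plan=[0.7,0,-0.01,0.25,0,0.7,0,-0.01,0.5,0,0.7,0,-0.01,0.75,0,0.7,0,-0.01,0.9,0,0.7,0,-0.01,1.0,0],
)

```text
t: 9.82
tool_pos: [0.6138, 0.162, 0.0876]
ee_rot: [3.138, -0.0, -1.494]
ft_force: [-0.1, -0.1, 0.1]
grip_width: 0.0596
finger_force: 0.0
```

Emit:
arm_command(
  plan=[0.7,0,0,0.05,0,0.7,0,0,0.1,0,0.7,0,0,0.15,0,0.7,0,0,0.16,0,0.7,0,0,0.16,0],
)

```text
t: 10.23
tool_pos: [0.615, 0.1622, 0.0746]
ee_rot: [-3.141, 0.0, -1.492]
ft_force: [0.5, -0.0, 0.3]
grip_width: 0.0599
finger_force: 0.0
```

Emit:
arm_command(
  plan=[0.5,0,0,0,0,0.45,0,0,0,0,0.4,0,0,0,0,0.4,0,0,0,0,0.4,0,0,0,0],
  squeeze=40,
)

```text
t: 10.65
tool_pos: [0.6154, 0.1622, 0.0752]
ee_rot: [-3.14, 0.0, -1.492]
ft_force: [0.3, -0.3, 6.8]
grip_width: 0.0449
finger_force: 41.9
```

Emit:
arm_command(
  plan=[0.4,0,0,-0.05,0,0.4,0,0,-0.2,0,0.4,0,0,-0.45,0,0.4,0,0,-0.7,0,0.4,0,0,-0.95,0],
)

```text
t: 11.07
tool_pos: [0.6144, 0.1621, 0.1702]
ee_rot: [3.14, -0.0, -1.492]
ft_force: [0.2, 0.0, -1.4]
grip_width: 0.0451
finger_force: 41.2
```

```bash
python3 - <<'E'
from h import *
where(); wheel("k")
im=cv2.imread("pics/kside.png"); cv2.imwrite("pics/k.png",cv2.resize(im[120:300,160:340],None,fx=3,fy=3,interpolation=cv2.INTER_CUBIC))
E
```

```text
t 11.07 feeder mm [117.2 132.8] z 0.1702 yaw [179.93  -0.   -85.5 ] w 0.0451 F [ 0.2  0.  -1.4]
top spoke deg 264.4 r 81.6
top spoke deg 120.9 r 80.2
top spoke deg 193.1 r 80.3
top chan 211 y [62. 97.] z 0.108 [118.   79.6] [45.9 35.8] 2.5
side spoke deg 192.4 r 81.3
side spoke deg 121.2 r 79.9
side chan 71 y [58.1 99.6] z 0.109 [117.5  79.2] [41.4 43. ] 87.3
side tray 27 y [ 94.6 100.3] z 0.098 [118.   97.8] [42.   5.9] 2.0
```

View pics/k.png

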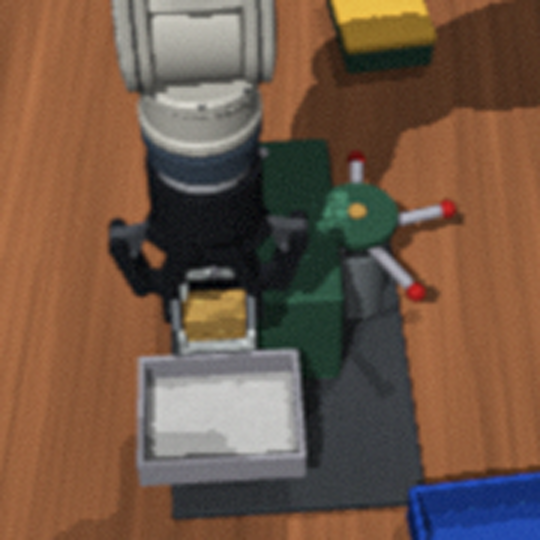

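The bar is held level at about (215,310), the tray is empty, and the two remaining bars haven't moved. Next I carry it to the tote.

Emit:
arm_command(
  plan=[0.4,-0.1,0.15,0,0,0.4,-0.3,0.42,0,0,0.4,-0.5,0.7,0,0],
)

```text
t: 11.42
tool_pos: [0.5404, 0.2062, 0.1681]
ee_rot: [3.14, -0.0, -1.494]
ft_force: [0.3, 0.7, -0.9]
grip_width: 0.0446
finger_force: 41.3
```

Emit:
arm_command(
  plan=[0.4,-0.17,0.23,0,0,0.4,-0.34,0.46,0,0,0.4,-0.5,0.7,0,0],
)

```text
t: 11.67
tool_pos: [0.4658, 0.2513, 0.1686]
ee_rot: [3.141, -0.0, -1.492]
ft_force: [0.4, 0.7, -0.7]
grip_width: 0.0448
finger_force: 41.3
```

Emit:
arm_command(
  plan=[0.4,-0.2,0.28,0,0,0.4,-0.37,0.5,0,0,0.4,-0.49,0.69,0,0,0.4,-0.49,0.69,0,0],
)

```text
t: 12.0
tool_pos: [0.391, 0.2954, 0.1689]
ee_rot: [3.139, 0.0, -1.489]
ft_force: [0.1, 0.0, -0.8]
grip_width: 0.0449
finger_force: 41.3
```

Emit:
arm_command(
  plan=[0.4,0,0,0.2,0,0.4,0,0,0.4,0,0.4,0,0,0.6,0,0.4,0,0,0.8,0,0.4,0,0,1.0,0],
)

```text
t: 12.42
tool_pos: [0.3949, 0.2939, 0.068]
ee_rot: [3.141, -0.0, -1.492]
ft_force: [-0.5, -0.2, -1.2]
grip_width: 0.045
finger_force: 41.4
```

Emit:
arm_command(
  plan=[0.4,0,0,0.1,0,0.4,0,0,0.2,0,0.4,0,0,0.3,0,0.4,0,0,0.37,0,0.4,0,0,0.37,0],
)

```text
t: 12.83
tool_pos: [0.3943, 0.2936, 0.0307]
ee_rot: [3.139, -0.001, -1.493]
ft_force: [-0.9, 0.1, -1.5]
grip_width: 0.0445
finger_force: 41.3
```

Now I lower it in 2 mm steps and watch the force.

Emit:
arm_command(
  plan=[0.4,0,0,0.02,0,0.4,0,0,0.04,0,0.4,0,0,0.06,0,0.4,0,0,0.06,0],
)

```text
t: 13.17
tool_pos: [0.3949, 0.2943, 0.0263]
ee_rot: [-3.141, 0.0, -1.492]
ft_force: [-0.1, -0.2, -1.5]
grip_width: 0.0448
finger_force: 41.3
```

Emit:
arm_command(
  plan=[0.4,0,0,0.01,0,0.4,0,0,0.02,0,0.4,0,0,0.02,0],
)

```text
t: 13.42
tool_pos: [0.3948, 0.2943, 0.0243]
ee_rot: [-3.142, 0.0, -1.492]
ft_force: [-1.5, -0.4, -0.4]
grip_width: 0.0451
finger_force: 41.3
```

Emit:
arm_command(
  plan=[0.4,0,0,0.01,0,0.4,0,0,0.02,0,0.4,0,0,0.02,0],
)

```text
t: 13.67
tool_pos: [0.3948, 0.2943, 0.0223]
ee_rot: [-3.142, 0.0, -1.492]
ft_force: [-0.8, 0.6, -1.2]
grip_width: 0.0448
finger_force: 41.3
```

Emit:
arm_command(
  plan=[0.4,0,0,0.005,0,0.4,0,0,0.01,0,0.4,0,0,0.01,0],
)

```text
t: 13.92
tool_pos: [0.3948, 0.2943, 0.0221]
ee_rot: [-3.141, 0.0, -1.492]
ft_force: [-3.3, -1.4, 12.6]
grip_width: 0.0448
finger_force: 42.8
```

Emit:
arm_command(
  plan=[0.4,0,0,0.005,0,0.4,0,0,0.01,0,0.4,0,0,0.01,0],
)

```text
t: 14.17
tool_pos: [0.3949, 0.2943, 0.0221]
ee_rot: [-3.14, 0.0, -1.492]
ft_force: [-6.1, -5.2, 26.6]
grip_width: 0.0448
finger_force: 44.3
```

The bar is on the tote floor. I'll relieve the pressure, open the fingers gently and retreat.

Emit:
arm_command(
  plan=[0.4,0,0,-0.01,0,0.4,0,0,-0.018,0,0.55,0,0,-0.018,0,0.62,0,0,-0.018,0,0.7,0,0,-0.018,0],
  squeeze=20,
)

```text
t: 14.58
tool_pos: [0.3948, 0.2943, 0.0219]
ee_rot: [3.141, -0.0, -1.492]
ft_force: [0.4, 0.3, -0.1]
grip_width: 0.0597
finger_force: 0.0
```

Emit:
arm_command(
  plan=[0.7,0,0,-0.05,0,0.7,0,0,-0.2,0,0.7,0,0,-0.5,0,0.7,0,0,-0.8,0,0.7,0,0,-1.0,0],
)

```text
t: 15.0
tool_pos: [0.3952, 0.2945, 0.1247]
ee_rot: [-3.14, 0.001, -1.492]
ft_force: [0.7, 0.9, 0.3]
grip_width: 0.0596
finger_force: 0.0
```

Emit:
arm_command(
  plan=[0.7,0.0,0.3,-0.2,0,0.7,0,0.6,-0.3,0,0.7,0,0.9,-0.3,0,0.7,0,0.9,-0.3,0,0.7,0,0.9,-0.3,0],
)

```text
t: 15.42
tool_pos: [0.304, 0.2872, 0.1528]
ee_rot: [-3.141, 0.001, -1.491]
ft_force: [0.5, 0.2, 0.5]
grip_width: 0.0599
finger_force: 0.0
```

```bash
python3 - <<'E'
from h import *
where(); wheel("l")
im=cv2.imread("pics/lside.png"); cv2.imwrite("pics/l.png",cv2.resize(im[90:370,160:420],None,fx=2,fy=2))
E
```

```text
t 15.42 feeder mm [-182.4  281.9] z 0.1528 yaw [-1.7994e+02  3.0000e-02 -8.5420e+01] w 0.0599 F [0.5 0.2 0.5]
top spoke deg 264.8 r 81.3
top spoke deg 121.0 r 80.4
top spoke deg 193.0 r 80.1
top chan 217 y [61.5 97.1] z 0.108 [118.3  79.5] [46.3 36.6] 0.7
side spoke deg 265.0 r 84.0
side spoke deg 193.4 r 81.5
side spoke deg 121.0 r 80.1
side chan 282 y [ 58.6 100.1] z 0.109 [118.   79.2] [44.7 42.6] 0.9
side tray 25 y [ 95.  100.5] z 0.098 [117.9  97.1] [ 6.2 41.8] 85.5
```

View pics/l.png

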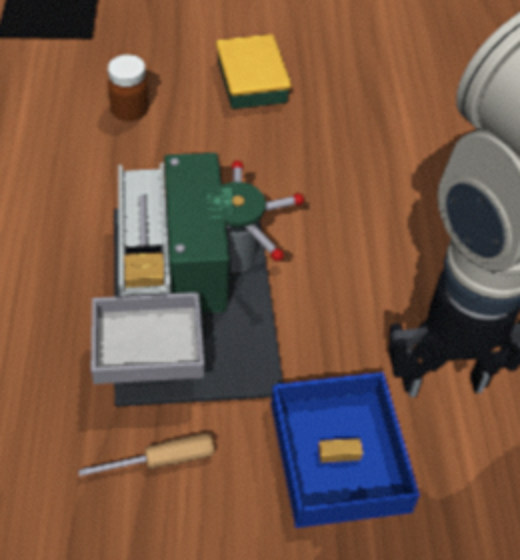

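The bar lies flat in the tote at about (340,450). Two bars are left in the channel, the tray is empty and the bystanders haven't moved. The gripper is clear of everything, so I'm handing in.

```bash
python3 -c "
from station import manip
print(manip.close_job())"
```

```text
the job is handed in; nothing more can be done
None
```

The job is handed in at about 15.5 s of the 67 s: the front bar dropped into the tray and now lies flat in the blue tote, and the mid and rear bars are still in the channel, about 8 mm short of its end.

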